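Click the ribbon-length stop into the yellow preset

TASK

On the ribbon measuring board, set the length for the next bow: with the fingertips, gently push the white sliding stop along its rods until it clicks into the notch of the yellow preset clip (pushing it over another clip on the way is fine), then take the hand away. Push only: do not pinch or grip the stop, do not ram it, and leave everything else on the counter where it is.

Things in the scene. Friction and masses are not known exactly. Their poses are not given: they have to be found in the camera images.
- gauge: light wooden ribbon measuring board, 110 mm (x) by 208 mm (y), top 30 mm above the table, fixed on feet; two steel rods along y at x = +-38 mm (axis 42 mm up, 8 mm thick), an aluminium block across each end (14 mm thick, y = +-96 mm, top 54 mm up). Origin: on the table below its centre. y runs along the rods; it points anywhere from the robot's left to straight ahead (x: ahead to right).
- stop (a joint): position (m) of the white stop along the board's y, 0 at the board's middle, range -0.075 to 0.075. It stays where it is left. It takes about 1 N to move on the open rail and about 5 N over a ridge of a clip; past the ridge's top it jumps ahead into the notch by itself (the push falls away) and needs about 5 N again to leave it.
- stop_top (a point): centre of the stop's top edge, 104 mm above the table. The stop: upright white fence with a dark line on top, 92 mm wide (board's x), 16 mm thick (y), 56 to 104 mm above the table, on a black foot 26 mm long (y), 33 to 56 mm above the table; a sprung roller under its middle is the detent. Its face to the board's +y is the collider stop_c3, the one to -y stop_c4.
- clip_yellow: yellow preset clip fixed on the board: plate 58 mm (x) by 28 mm (y), with two round ridges along x at y = +-8 mm (tops 40 mm above the table), the notch between them at y = 0. Origin: centre of its underside, 30 mm above the table; axes parallel to the board's. The clips' order varies; one lies on one side of the stop's start, two on the other.
- clip_blue: blue preset clip fixed on the board: plate 58 mm (x) by 28 mm (y), with two round ridges along x at y = +-8 mm (tops 40 mm above the table), the notch between them at y = 0. Origin: centre of its underside, 30 mm above the table; axes parallel to the board's. The clips' order varies; one lies on one side of the stop's start, two on the other.
- clip_red: red preset clip fixed on the board: plate 58 mm (x) by 28 mm (y), with two round ridges along x at y = +-8 mm (tops 40 mm above the table), the notch between them at y = 0. Origin: centre of its underside, 30 mm above the table; axes parallel to the board's. The clips' order varies; one lies on one side of the stop's start, two on the other.
- tea_tin: closed round tin, 58 mm diameter, 72 mm high; bystander, origin at the centre of its underside
- honey_jar_a: closed glass honey jar, 64 mm diameter, 97 mm high; bystander, origin at the centre of its underside
- butter_bar_0: wrapped pastry bar, 57x101x25 mm; bystander, origin at the centre of its underside
- ring_pack_2: wrapped ring cake with dark icing, 90x94x24 mm; bystander, origin at the centre of its underside
- date_stamp: wooden hand stamp standing upright, 26x34x62 mm; bystander, origin at the centre of its underside
- label_stack: small stack of white labels, 31x45x10 mm; bystander, origin at the centre of its underside

How it is judged:
At the end, for the whole second after the job is handed in: The mid-plane of the white stop is within 4 mm of the middle of the yellow clip's notch, and the stop is at rest (y of stop_top in the frame of clip_yellow between -0.004 and 0.004 m and velocity of joint stop between -0.005 and 0.005 m/s); the robot touches nothing.
It fails at once if the stop is pinched or gripped: fingers press on both of its faces at once (more than 2 N each) (contact force between each of stop_c3, stop_c4 and the fingers above 2 N).
It fails at once if the stop is rammed: more than 30 N on one of its faces (contact force between any of stop_c3, stop_c4 and anything else above 30 N).
It fails at once if a bystander is shifted or lifted by more than 15 mm (distance of any of tea_tin, honey_jar_a, butter_bar_0, ring_pack_2, date_stamp, label_stack from where it was at the start of the episode above 0.015 m).
It also fails if it takes over 40 s, if anything falls off the work surface, if the arm or the gripper's body presses on something with over 40 N, if the wrist force passes 120 N, or if a joint passes its speed limit or range.

ROBOT

A 6-joint arm with a two-finger parallel gripper is mounted at the origin on a cart in front of the work surface, level with it; the furniture and walls round the work are solid. World frame = base frame: x ahead of the robot, y to its left, z up, the work surface at z = 0. Lengths are in m, angles in rad, forces in N, time in s.
With the tool pointing down it reaches from about 0.3 to 0.775 m from the base axis. Payload 14.6 kg.
Tool frame: the origin (TCP) lies on the mounting face of the last link; the fingertips stand 199 mm ahead of it and the grasp point (between the pads) lies 180 mm ahead of it; z points along the fingers, y is the direction in which the jaws open and shut (so a half turn about z gives the same grasp; the last joint's range is limited). The gripper opens to 94 mm and grips with 3 to 60 N. Pads are 16 mm wide; open, the fingers measure 119 mm over their backs; the gripper's body (75 mm by 177 mm) begins 78 mm behind the grasp point.
Start: joints at [1.125, 0.3, 1.521, -0, 1.321, -0.067], TCP at [0.203, 0.511, 0.405] pointing down, gripper open.
Joint ranges: [-3.03, 3.03], [-0.79, 2.21], [0.23, 2.52], [-1.04, 4.18], [0, 3.07], [-2.55, 2.55]. Speed limits (rad/s): [2.22, 2.22, 2.57, 3.14, 3.14, 3.14].

INTERFACE

Orientations are given as [roll, pitch, yaw] about the fixed x, y, z axes, in that order (R = Rz(yaw) Ry(pitch) Rx(roll)).
In Python, from station import sensors, vision, job gives the robot as it stands. The module is installed in compiled form; this text tells all that it offers.
- The arm moves only by the tool arm_command, never from a script. Its argument "plan" is one flat list of numbers, 5 for each row, row after row: the closure, from -1 (fully open) to 1 (shut), so that 0 is half open, then the shift along the world's x, y, z scaled (see below), then the turn about the world's z scaled (see below). A call has 1 to 20 rows; each row is the pose to reach, as a shift and turn from the pose commanded when the call began; what a row does not reach only later rows make up. The controller multiplies each number of a shift by 400 mm and each number of a turn by 120 degrees. A row lasts 1/10 s, in which the tool goes at most 50 mm and 8.59 degrees, less where a joint would pass 70% of its speed; a pose out of reach is approached as far as the arm can. A call with a number of a shift or a turn outside -1 to 1 is refused whole. A call with a gripper value outside its range is refused whole. The fingers move at their own pace and stop on an object; "newtons" is the grip in N (left out, the last holds). Time passes only in rows, so rows that repeat a pose let the fingers close. It gives the time, the measured TCP pose, the force and the opening at its end, in the units of the state.
- sensors.get_obs(): the state, without advancing time (a new reading comes with each control period).
- vision.camera(name): name is "scene" or "side" or "wrist"; returns the picture (480x640x3 uint8, blue, green, red); there is no depth.
- vision.camera_params(name): a dict with "intrinsics" (3x3 intrinsics, pixels), "rvec" (rotation vector, rad) and "tvec" (3), from world to camera coordinates, as OpenCV has them. Camera axes: x right, y down, z forward; pixel columns grow to the right and rows downward; lengths in m; the calibration is good to about 2 mm. A picture is of the moment at which its call begins: read the wrist's pose just before it. camera_params takes no time and is no camera call; for the wrist camera it gives the pose at the moment of the call.
- job.hand_in(): hands the job in, once; it reports no verdict.
Trained networks look in the newest picture that a camera, given by its name, has taken for a name from the list of things; names that differ only in an ending like _2 or _b are one class to them, and where a whole thing is asked for, a point or a joint stands for the part that bears it (a point fixed in the world has none). Each returns a list of dicts, best first, with "confidence" (0 to 1); they miss things now and then, are a little off and sometimes report something else, mostly with a low value. They report only what shows in the picture. A call takes as long as a camera call.
- vision.search_frame(name, camera): "at" ([row, column] in pixels, amid what is visible of it).
- vision.silhouettes(name, camera): "mask" (480x640 bool, what is visible of it) and "at" ([row, column] in pixels, amid what is visible of it).
- vision.pinpoint(name, camera): "at" ([row, column] in pixels: a listed point, or the origin of a listed thing).
The state is a dict: "time_s": time; "qpos": joint angles; "joint_vel": joint speeds; "tau": joint torques, N m; "ee_pos": TCP position; "eef_rot": TCP orientation; "force": force on the tool from outside, world axes, zero at the start; "moment": the same for the moment, N m; "grip_width": finger opening in m.
Only numpy, scipy, OpenCV 4.12 (cv2) and the standard library are available. Lean on these libraries where they do the work, as an engineer would, in place of code of your own. Each camera call takes 0.05 s, during which the arm holds its last target.

## Working session

There is one attempt and no reset: what is moved stays moved. The work goes in short steps, Python scripts to look and compute and a tool call to move; the robot and the scene stay as the last step left them, time stands still between calls to the robot, and variables do not carry over. Pictures are saved under pics/ and viewed, and the job is handed in when it is done.

Besides the shell and the picture viewer there is one more tool, called after ">>>" as a command line: name --argument value ..., lists and objects as JSON in quotes. arm_command: Moves the arm, as the interface text tells. Its arguments: {"type":"object","properties":{"plan":{"type":"array"},"newtons":{"type":"number"}},"required":["plan"]}

```bash
mkdir -p pics; python3 - <<'E'
from station import sensors, vision
import cv2
o=sensors.get_obs(); print({k:o[k] for k in ('time_s','ee_pos','eef_rot','force','grip_width')})
for c in ('scene','side','wrist'):
    cv2.imwrite(f'pics/a_{c}.png',vision.camera(c))
    for n in ('gauge','stop_top','clip_yellow','clip_blue','clip_red'):
        r=vision.pinpoint(n,c); print(c,n,[(x['at'],round(x['confidence'],2)) for x in r[:2]])
E
```

```text
{'time_s': 0.0, 'ee_pos': array([0.20339791, 0.51096876, 0.4040759 ]), 'eef_rot': array([-3.14041288e+00, -6.12862422e-05,  2.76274511e+00]), 'force': array([ 0.51238695,  0.29589241, -0.03120538]), 'grip_width': 0.09403921086028472}
scene gauge [([311.1, 377.7], 0.69)]
scene stop_top [([282.0, 380.5], 0.63)]
scene clip_yellow []
scene clip_blue [([284.2, 368.7], 0.47), ([223.1, 217.8], 0.4)]
scene clip_red [([320.3, 387.2], 0.71)]
side gauge [([224.3, 348.0], 0.91)]
side stop_top [([192.1, 352.1], 0.53)]
side clip_yellow [([219.0, 343.8], 0.48)]
side clip_blue [([337.9, 309.0], 0.57), ([218.8, 333.6], 0.38)]
side clip_red []
wrist gauge []
wrist stop_top []
wrist clip_yellow []
wrist clip_blue []
wrist clip_red []
```

View pics/a_scene.png

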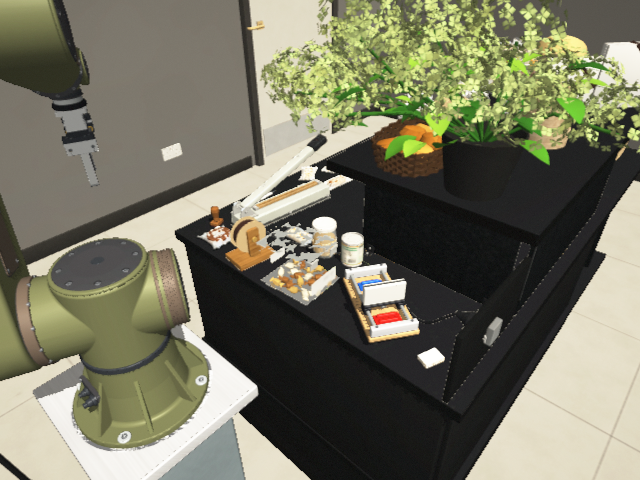

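View pics/a_side.png

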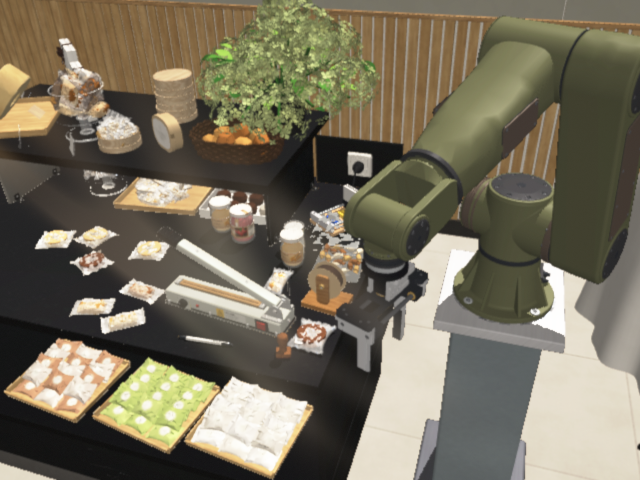

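View pics/a_wrist.png

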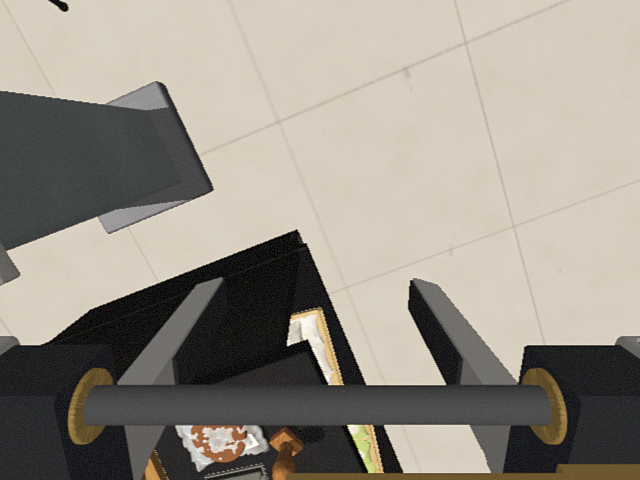

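```bash
cat > h.py <<'E'
import numpy as np, cv2
from station import sensors, vision
def P(c):
    p=vision.camera_params(c); return np.array(p['intrinsics'],float),np.array(p['rvec'],float),np.array(p['tvec'],float)
def ray(c,rc,pp=None):
    K,r,t=pp or P(c); R=cv2.Rodrigues(r)[0]
    d=R.T@np.linalg.inv(K)@np.array([rc[1],rc[0],1.]); return -R.T@t.ravel(),d/np.linalg.norm(d)
def atz(c,rc,z,pp=None):
    o,d=ray(c,rc,pp); return o+d*(z-o[2])/d[2]
def proj(c,X,pp=None):
    K,r,t=pp or P(c); return cv2.projectPoints(np.array(X,float).reshape(-1,1,3),r,t,K,None)[0].reshape(-1,2)
E
python3 - <<'E'
from h import *
a=cv2.imread('pics/a_scene.png')[250:350,330:450]; cv2.imwrite('pics/b1.png',cv2.resize(a,(720,600),interpolation=cv2.INTER_CUBIC))
a=cv2.imread('pics/a_side.png')[170:290,260:400]; cv2.imwrite('pics/b2.png',cv2.resize(a,(700,600),interpolation=cv2.INTER_CUBIC))
for n,c,rc,z in [('stop','scene',(282,380.5),.104),('gauge','scene',(311,377.7),0),('red','scene',(320.3,387.2),.03),('stop','side',(192,352),.104),('gauge','side',(224.3,348),0),('yel','side',(219,343.8),.03),('blue','side',(218.8,333.6),.03)]:
    print(n,c,atz(c,rc,z).round(3))
for c in('scene','side','wrist'):
    K,r,t=P(c); R=cv2.Rodrigues(r)[0]; print(c,(-R.T@t.ravel()).round(3),K[0,0])
E
```

```text
stop scene [ 0.451 -0.225  0.104]
gauge scene [ 0.469 -0.213  0.   ]
red scene [ 0.432 -0.262  0.03 ]
stop side [ 0.452 -0.216  0.104]
gauge side [ 0.46  -0.201  0.   ]
yel side [ 0.467 -0.18   0.03 ]
blue side [ 0.497 -0.173  0.03 ]
scene [-0.171 -0.624  0.713] 447.40126939514573
side [0.05  1.275 0.961] 598.1597720297808
wrist [0.129 0.541 0.385] 375.914286938558
```

View pics/b1.png

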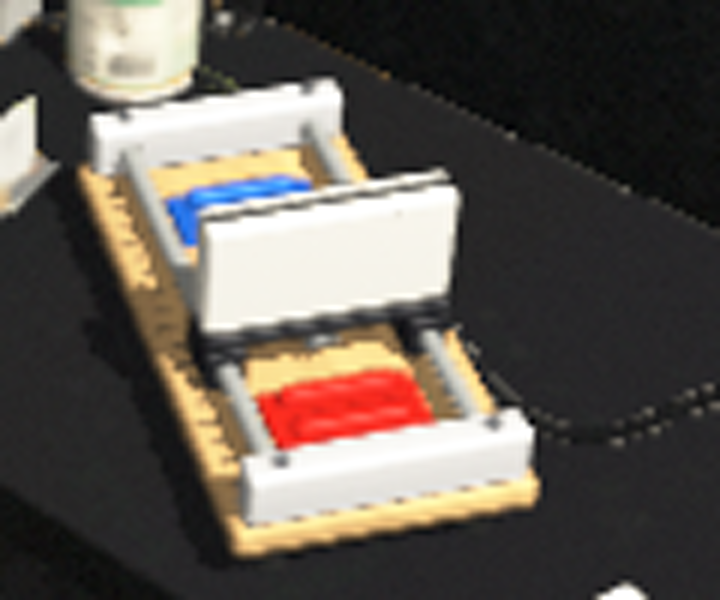

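View pics/b2.png

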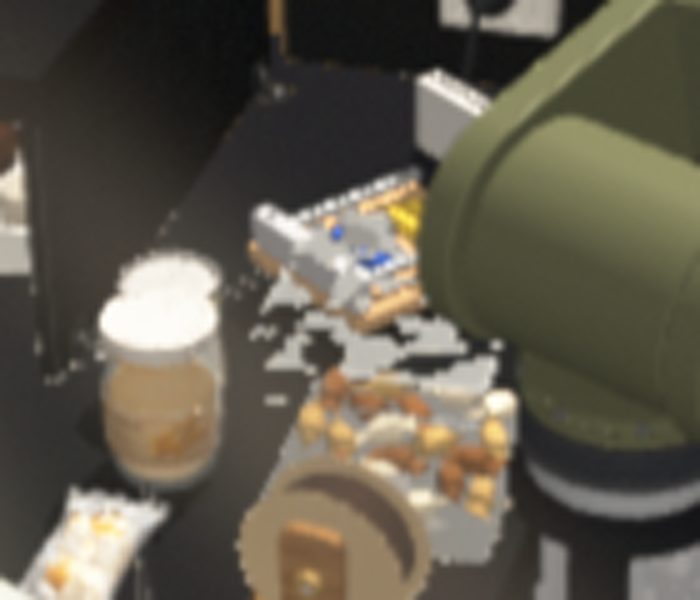

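>>> arm_command --plan '[-1,0,0,0.2,0,-1,0,0,0.2,0,-1,0.25,-1,0.2,-0.41,-1,0.25,-1,0.2,-0.41,-1,0.25,-1,0.2,-0.41,-1,0.25,-1,0.2,-0.41,-1,0.25,-1,0.2,-0.41,-1,0.25,-1,0.2,-0.41,-1,0.25,-1,0.2,-0.41,-1,0.25,-1,0.2,-0.41,-1,0.25,-1,0.2,-0.41,-1,0.25,-1,0.2,-0.41]'

```text
time_s: 2.1
ee_pos: [0.3036, 0.1096, 0.4849]
eef_rot: [3.141, 0.0, 1.9]
force: [0.2, -0.3, 0.3]
grip_width: 0.0937
```

>>> arm_command --plan '[-1,0.2,-1,0,-0.41,-1,0.2,-1,0,-0.41,-1,0.2,-1,0,-0.41,-1,0.2,-1,0,-0.41,-1,0.2,-1,0,-0.41,-1,0.2,-1,0,-0.41,-1,0.2,-1,0,-0.41,-1,0.2,-1,0,-0.41,-1,0.2,-1,0,-0.41,-1,0.2,-1,0,-0.41,-1,0.2,-1,0,-0.41,-1,0.2,-1,0,-0.41]'

```text
time_s: 3.3
ee_pos: [0.3837, -0.2874, 0.4851]
eef_rot: [3.141, 0.0, 1.047]
force: [0.8, 0.1, 0.5]
grip_width: 0.0938
```

```bash
python3 - <<'E'
from h import *
o=sensors.get_obs(); print({k:o[k] for k in ('time_s','ee_pos','eef_rot','qpos','force','grip_width')})
for c in ('scene','wrist','side'):
    cv2.imwrite(f'pics/c_{c}.png',vision.camera(c)); pp=P(c)
    if c=='wrist': np.savez('pp_c.npz',*pp)
    for n,z in (('gauge',0),('stop_top',.104),('clip_yellow',.03),('clip_blue',.03),('clip_red',.03)):
        r=vision.pinpoint(n,c); print(c,n,[(x['at'],round(x['confidence'],2),atz(c,x['at'],z,pp).round(4)) for x in r[:2]])
E
```

```text
{'time_s': 3.3, 'ee_pos': array([ 0.38367008, -0.28736588,  0.48507438]), 'eef_rot': array([3.14082330e+00, 5.23302870e-06, 1.04725004e+00]), 'qpos': array([-7.19304238e-01,  8.75501193e-02,  1.58754285e+00,  1.45314549e-04,
        1.46574401e+00, -1.95773139e-01]), 'force': array([0.7737984 , 0.09900017, 0.45370458]), 'grip_width': 0.09377510094147577}
scene gauge [([311.5, 376.1], 0.72, array([ 0.4651, -0.2109,  0.    ]))]
scene stop_top [([283.3, 378.8], 0.92, array([ 0.4449, -0.2253,  0.104 ])), ([310.4, 377.1], 0.23, array([ 0.376 , -0.2709,  0.104 ]))]
scene clip_yellow [([257.6, 350.8], 0.54, array([ 0.5556, -0.0638,  0.03  ]))]
scene clip_blue [([284.6, 367.6], 0.49, array([ 0.4987, -0.1598,  0.03  ]))]
scene clip_red [([316.8, 385.8], 0.52, array([ 0.4388, -0.2536,  0.03  ])), ([239.7, 217.3], 0.36, array([0.3811, 0.2613, 0.03  ]))]
wrist gauge [([105.8, 346.5], 0.96, array([ 0.4686, -0.2097,  0.    ]))]
wrist stop_top [([131.1, 350.5], 0.85, array([ 0.4511, -0.2329,  0.104 ]))]
wrist clip_yellow [([97.8, 354.2], 0.77, array([ 0.4769, -0.2073,  0.03  ]))]
wrist clip_blue [([51.9, 354.3], 0.81, array([ 0.4986, -0.1676,  0.03  ]))]
wrist clip_red [([159.5, 341.1], 0.96, array([ 0.4327, -0.2575,  0.03  ]))]
side gauge [([221.7, 349.1], 0.56, array([ 0.4607, -0.2158,  0.    ]))]
side stop_top [([189.8, 354.7], 0.78, array([ 0.4479, -0.2311,  0.104 ]))]
side clip_yellow [([217.4, 341.6], 0.45, array([ 0.4758, -0.1867,  0.03  ]))]
side clip_blue [([217.6, 332.6], 0.4, array([ 0.5014, -0.1784,  0.03  ])), ([353.4, 284.2], 0.33, array([0.4389, 0.3959, 0.03  ]))]
side clip_red []
```

View pics/c_wrist.png

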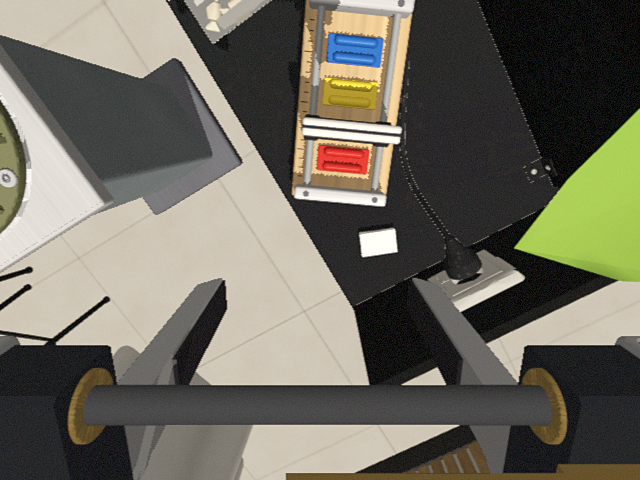

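View pics/c_side.png

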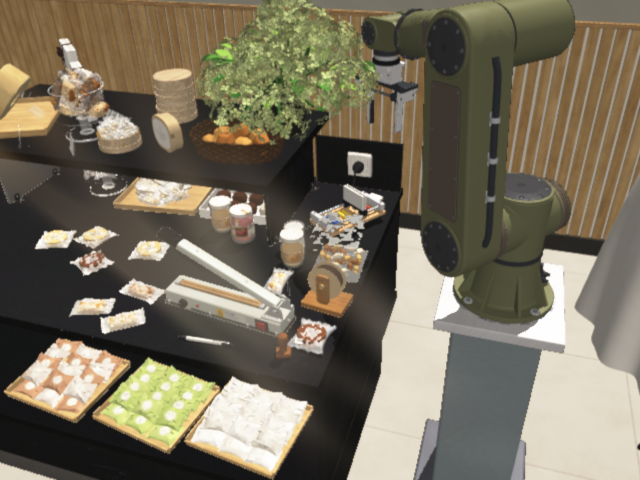

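```bash
python3 - <<'E'
from h import *
a=cv2.imread('pics/c_wrist.png')[0:220,270:440]; cv2.imwrite('pics/d1.png',cv2.resize(a,None,fx=2.7*1,fy=2.7,interpolation=cv2.INTER_CUBIC))
pp=tuple(np.load('pp_c.npz').values())
for rc in [(305,355),(210,545),(275,640),(380,370)]: print(rc,atz('wrist',rc,0,pp).round(3))
E
```

```text
(305, 355) [ 0.356 -0.438  0.   ]
(210, 545) [ 0.625 -0.443  0.   ]
(275, 640) [ 0.702 -0.589  0.   ]
(380, 370) [ 0.318 -0.553  0.   ]
```

View pics/d1.png

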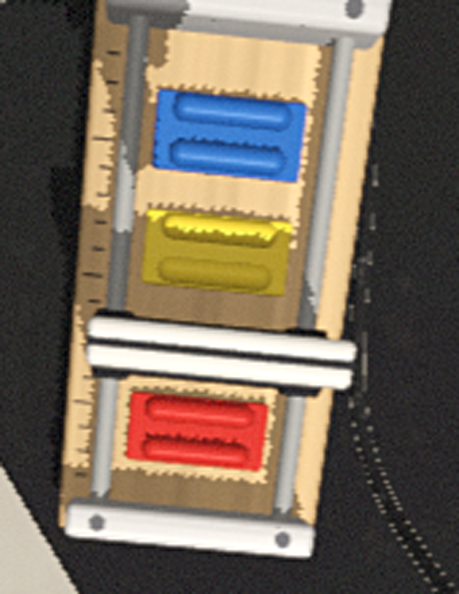

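View pics/c_scene.png

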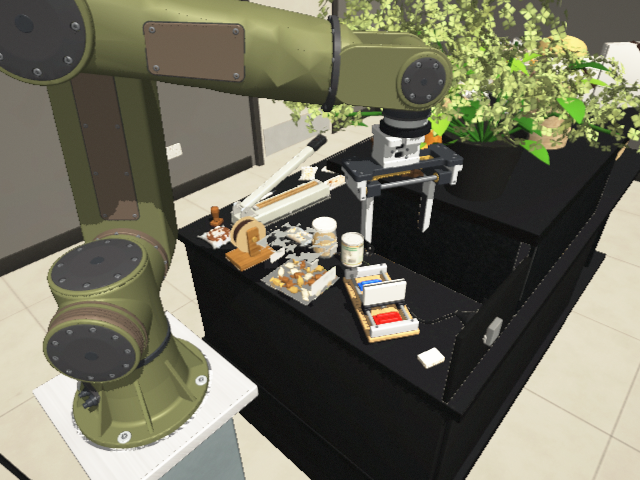

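```bash
cat > fit.py <<'E'
from h import *
from scipy.optimize import least_squares
pp=tuple(np.load('pp_c.npz').values())
Z=2.7
cl={'b':[(155,88),(306,103),(300,182),(152,166)],'y':[(148,208),(297,222),(286,297),(141,283)],'r':[(132,388),(268,404),(262,471),(127,457)]}
st=[(92,318),(355,342),(350,387),(88,365)]
sg=[(-1,1),(1,1),(1,-1),(-1,-1)]
def model(p):
    X,Y,t,b,y,r,s=p; W=[]
    for yy in (b,y,r): W+=[(sx*.029,yy+sy*.014,.033) for sx,sy in sg]
    W+=[(sx*.046,s+sy*.008,.104) for sx,sy in sg]
    return toW(p,W)
def toW(p,W):
    X,Y,t=p[:3]; W=np.array(W,float); c,s_=np.cos(t),np.sin(t)
    # board y dir=(c,s), x dir=(s,-c)
    return np.c_[X+W[:,0]*s_+W[:,1]*c, Y-W[:,0]*c+W[:,1]*s_, W[:,2]]
obs=np.array(cl['b']+cl['y']+cl['r']+st,float)/Z+[270,0]
f=lambda p: np.r_[(proj('wrist',model(p),pp)-obs).ravel(), 1e3*0.1*(p[3]+p[4]+p[5])*0]
# gauge: anchor by near-block: front edges at y=-.103,z=.054 ; board corners near y=-.104,z=.03
nb=np.array([(65,508),(313,528)],float)/Z+[270,0]
E
python3 - <<'E'
from fit import *
# lateral datum: fix X,Y along y by far inner edge of near block top (y=-.089,z=.054)
ed=np.array([(70,504),(315,527)],float)/Z+[270,0]
def g(p):
    q=proj('wrist',toW(p,[(-.05,-.089,.054),(.05,-.089,.054)]),pp)
    # perpendicular (row) residual only
    return np.r_[f(p),(q-ed)[:,1]]
r=least_squares(g,[.46,-.21,.96,.05,.02,-.05,-.01])
print(r.x.round(4),np.degrees(r.x[2]),np.abs(r.fun).max(),r.fun.reshape(-1,2).round(1).tolist())
p=r.x; np.save('pose.npy',p)
print('stop',toW(p,[(0,p[6],.104)]),'yellow',toW(p,[(0,p[4],.03)]))
for c,n in(('scene','c_scene'),('side','c_side')):
    im=cv2.imread(f'pics/{n}.png'); 
    L=[(sx*.055,sy*.104,.03) for sx,sy in[(-1,1),(1,1),(1,-1),(-1,-1)]]
    cols=[(0,255,0)]
    def poly(W,col):
        q=(proj(c,toW(p,W))*8).astype(int); cv2.polylines(im,[q],True,col,1,cv2.LINE_AA,3)
    poly(L,(0,255,0)); poly([(-.046,p[6],.104),(.046,p[6],.104)],(0,0,255)); poly([(-.046,p[6]-.008,.056),(.046,p[6]-.008,.056),(.046,p[6]-.008,.104),(-.046,p[6]-.008,.104)],(255,0,255))
    for yy in p[3:6]: poly([(sx*.029,yy+sy*.014,.033) for sx,sy in[(-1,1),(1,1),(1,-1),(-1,-1)]],(255,255,0))
    a=im[240:350,330:450] if c=='scene' else im[170:250,290:410]
    cv2.imwrite(f'pics/e_{c}.png',cv2.resize(a,None,fx=5,fy=5,interpolation=cv2.INTER_CUBIC))
E
```

```text
Traceback (most recent call last):
ValueError: cannot reshape array of size 35 into shape (2)
```

```bash
cat > ov.py <<'E'
from fit import *
f2=lambda p:(proj('wrist',model(p),pp)-obs).ravel()
ed=np.array([(70,504),(315,527)],float)/Z+[270,0]
def g(p):
    q=proj('wrist',toW(p,[(-.05,-.089,.054),(.05,-.089,.054)]),pp)
    return np.r_[f2(p),(q-ed)[:,1]]
r=least_squares(g,[.46,-.21,.96,.05,.02,-.05,-.01])
print(r.x.round(4),np.degrees(r.x[2]),np.abs(r.fun).max(),r.fun.round(1).tolist())
p=r.x; np.save('pose.npy',p)
print('stop',toW(p,[(0,p[6],.104)]),'yellow',toW(p,[(0,p[4],.03)]))
for c,n in(('scene','c_scene'),('side','c_side')):
    im=cv2.imread(f'pics/{n}.png')
    def poly(W,col):
        q=(proj(c,toW(p,W))*8).astype(np.int32); cv2.polylines(im,[q],True,col,1,cv2.LINE_AA,3)
    poly([(sx*.055,sy*.104,.03) for sx,sy in sg],(0,255,0)); poly([(-.046,p[6]-.008,.056),(.046,p[6]-.008,.056),(.046,p[6]-.008,.104),(-.046,p[6]-.008,.104)],(255,0,255))
    for yy in p[3:6]: poly([(sx*.029,yy+sy*.014,.033) for sx,sy in sg],(255,255,0))
    a=im[240:350,330:450] if c=='scene' else im[170:250,290:410]
    cv2.imwrite(f'pics/e_{c}.png',cv2.resize(a,None,fx=5,fy=5,interpolation=cv2.INTER_CUBIC))
E
python3 ov.py
```

```text
[ 0.4673 -0.2123  0.9567  0.0557  0.0131 -0.0565 -0.0258] 54.812261708049924 1.3510161150102817 [1.1, -0.1, 1.0, -0.2, -0.5, -0.1, -0.4, 0.5, -0.2, -0.1, -1.2, -0.0, -0.6, -0.2, -0.0, 0.0, -0.1, 0.6, 1.2, -0.6, 0.3, -0.2, -0.5, 0.4, -1.1, -0.7, 1.4, -0.2, 0.6, 1.0, -1.0, 0.1, 0.2, -0.2]
stop [[ 0.4524505  -0.23338494  0.104     ]] yellow [[ 0.4748734  -0.20158401  0.03      ]]
```

View pics/e_scene.png

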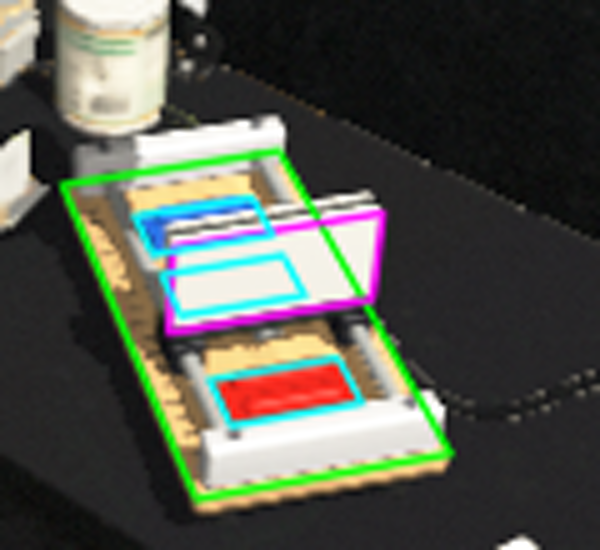

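View pics/e_side.png

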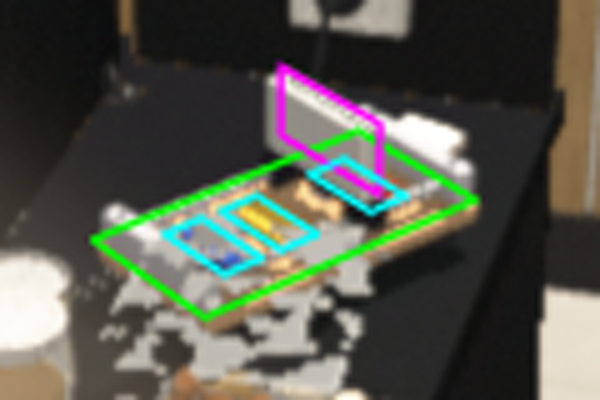

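>>> arm_command --plan '[1,0.1125,0.051,0,-0.0433,1,0.1125,0.051,0,-0.0433,1,0.1125,0.051,-0.1,-0.0433,1,0.1125,0.051,-0.2,-0.0433,1,0.1125,0.051,-0.3,-0.0433,1,0.1125,0.051,-0.38,-0.0433,1,0.1125,0.051,-0.42,-0.0433,1,0.1125,0.051,-0.44,-0.0433,1,0.1125,0.051,-0.44,-0.0433,1,0.1125,0.051,-0.44,-0.0433]' --newtons 5

```text
time_s: 5.2
ee_pos: [0.4285, -0.2688, 0.3096]
eef_rot: [3.14, 0.0, 0.955]
force: [1.2, -0.2, 0.4]
grip_width: 0.0171
```

```bash
python3 - <<'E'
from h import *
from fit import toW
o=sensors.get_obs(); print({k:o[k] for k in ('time_s','ee_pos','eef_rot','force','grip_width')})
p=np.load('pose.npy'); d=o['ee_pos'][:2]-p[:2]; c,s=np.cos(p[2]),np.sin(p[2]); print('board x,y',d@[s,-c],d@[c,s],np.degrees(o['eef_rot'][2]-p[2]))
cv2.imwrite('pics/f_scene.png',cv2.resize(vision.camera('scene')[180:360,300:500],None,fx=3,fy=3)); cv2.imwrite('pics/f_wrist.png',vision.camera('wrist')); np.savez('pp_f.npz',*P('wrist'))
E
```

```text
{'time_s': 5.2, 'ee_pos': array([ 0.4285082 , -0.26879054,  0.30960769]), 'eef_rot': array([3.14030370e+00, 2.42178401e-05, 9.54840769e-01]), 'force': array([ 1.18676214, -0.23400467,  0.4086218 ]), 'grip_width': 0.01714530951064694}
board x,y 0.0008354588605006383 -0.06855250101404801 -0.10391555787714422
```

View pics/f_scene.png

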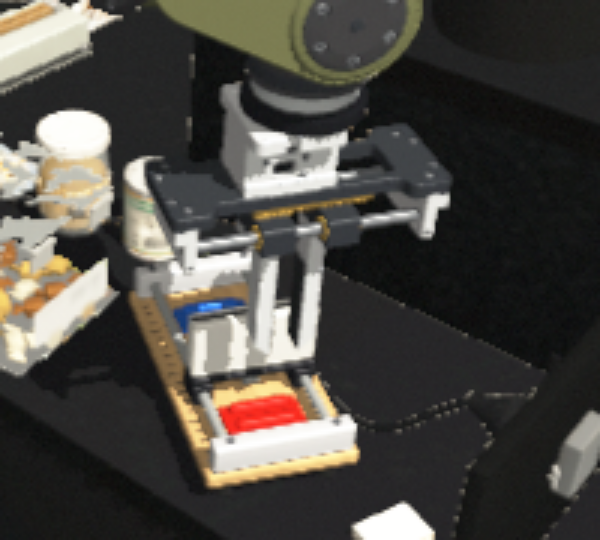

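View pics/f_wrist.png

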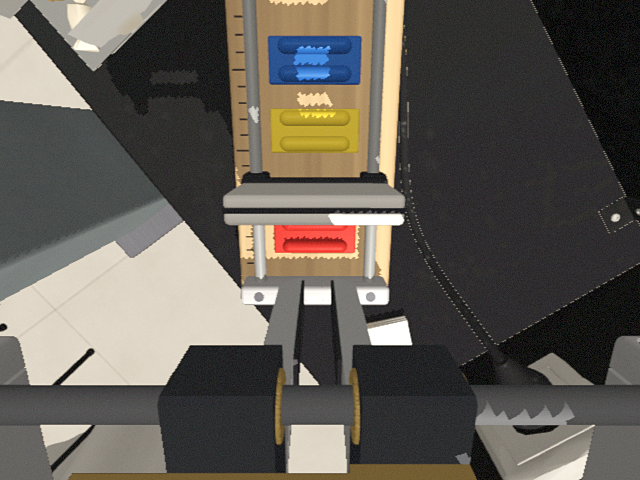

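>>> arm_command --plan '[1,0,0,-0.05,0,1,0,0,-0.0875,0,1,0,0,-0.0875,0,1,0.007,0.01,-0.0875,0,1,0.014,0.02,-0.0875,0,1,0.021,0.03,-0.0875,0,1,0.026,0.037,-0.0875,0,1,0.026,0.037,-0.0875,0,1,0.026,0.037,-0.0875,0]'

```text
time_s: 6.2
ee_pos: [0.4389, -0.2537, 0.2738]
eef_rot: [3.141, 0.0, 0.955]
force: [0.7, -0.2, 0.6]
grip_width: 0.0003
```

```bash
cat > st.py <<'E'
from h import *
import sys
from fit import toW
o=sensors.get_obs()
p=np.load('pose.npy'); d=o['ee_pos'][:2]-p[:2]; c,s=np.cos(p[2]),np.sin(p[2]); print(o['time_s'],o['ee_pos'].round(4),'F',o['force'].round(1),'board x,y',d@[s,-c],d@[c,s],'Fy',o['force'][:2]@[c,s],np.degrees(o['eef_rot'][2]-p[2]))
k=sys.argv[1]
im=vision.camera('wrist'); pp=P('wrist'); np.savez(f'pp_{k}.npz',*pp); cv2.imwrite(f'pics/{k}_wrist.png',im)
for n,z in (('stop_top',.104),('clip_yellow',.03),('clip_blue',.03)):
    for x in vision.pinpoint(n,'wrist')[:1]:
        w=atz('wrist',x['at'],z,pp)[:2]-p[:2]; print(n,x['at'],round(x['confidence'],2),'board',w@[s,-c],w@[c,s])
E
python3 st.py g
```

```text
6.2 [ 0.4389 -0.2537  0.2738] F [ 0.7 -0.2  0.6] board x,y 0.0006101233741653522 -0.05027290470287613 Fy 0.20091082131871377 -0.09520409194075138
stop_top [270.4, 315.5] 0.87 board -0.00028420247397755057 -0.02561976555105756
clip_yellow [166.2, 314.8] 0.75 board -0.0008926727855809378 0.01161224745192599
clip_blue [85.1, 317.4] 0.56 board 0.0007242358778351226 0.05578012828315318
```

View pics/g_wrist.png

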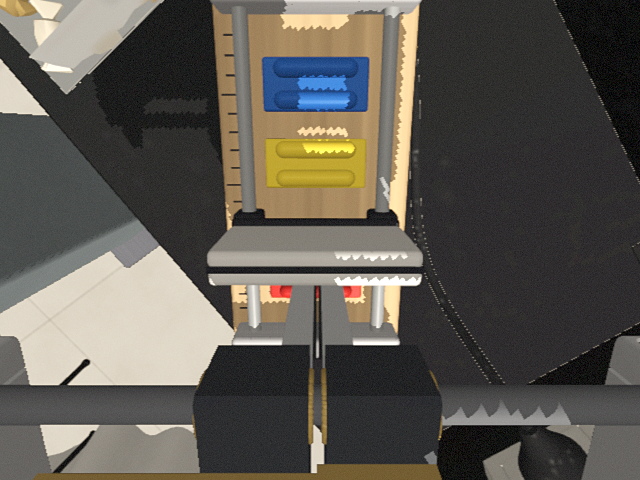

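>>> arm_command --plan '[1,0.003,0.004,0,0,1,0.006,0.008,0,0,1,0.009,0.012,0,0,1,0.012,0.016,0,0,1,0.014,0.02,0,0,1,0.017,0.024,0,0,1,0.02,0.028,0,0,1,0.023,0.032,0,0,1,0.026,0.037,0,0,1,0.026,0.037,0,0,1,0.026,0.037,0,0]'

```text
time_s: 7.5
ee_pos: [0.4493, -0.2389, 0.2737]
eef_rot: [3.141, -0.0, 0.955]
force: [-0.6, 0.4, 0.4]
grip_width: 0.0004
```

```bash
python3 st.py h1
```

```text
7.5 [ 0.4493 -0.2389  0.2737] F [-0.6  0.4  0.4] board x,y 0.0005934904487988737 -0.032176445495086865 Fy -0.08561986421177084 -0.1003805266251709
stop_top [284.0, 313.8] 0.62 board -0.0010066128408826624 -0.01364105116469734
clip_yellow [196.9, 318.0] 0.77 board 0.0009901177715230791 0.011689790356290341
clip_blue [119.5, 317.4] 0.7 board 0.0007262700360539486 0.055834944783791064
```

>>> arm_command --plan '[1,0.003,0.004,0,0,1,0.006,0.008,0,0,1,0.009,0.012,0,0,1,0.012,0.016,0,0,1,0.014,0.02,0,0,1,0.017,0.024,0,0,1,0.017,0.024,0,0]'

```text
time_s: 8.4
ee_pos: [0.4561, -0.2292, 0.2737]
eef_rot: [3.141, -0.0, 0.955]
force: [-0.1, -0.6, -0.1]
grip_width: 0.0002
```

```bash
python3 st.py h2
```

```text
8.4 [ 0.4561 -0.2292  0.2737] F [-0.1 -0.6 -0.1] board x,y 0.0006034673504882243 -0.02026732261543113 Fy -0.567279360983452 -0.10140443914144774
stop_top [283.8, 313.6] 0.88 board -0.0010747433853752978 -0.0016555236441865206
clip_yellow [214.5, 318.0] 0.57 board 0.0009870338241739132 0.012834066005746781
clip_blue [142.2, 316.3] 0.66 board 7.65165158122364e-05 0.05528459330269426
```

View pics/h2_wrist.png

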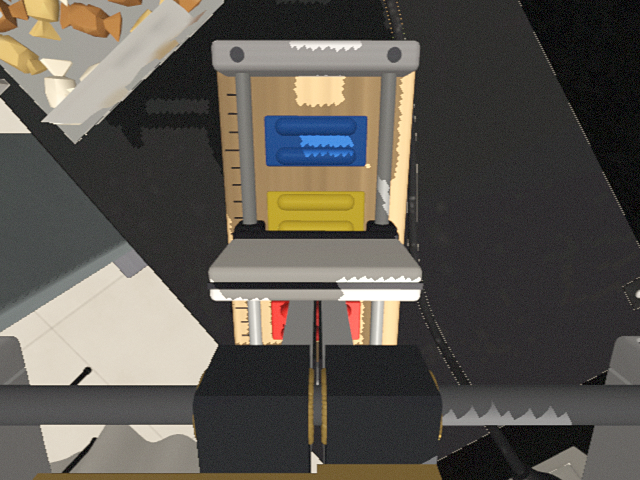

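>>> arm_command --plan '[1,0.0015,0.002,0,0,1,0.003,0.004,0,0,1,0.0045,0.006,0,0,1,0.006,0.008,0,0,1,0.0072,0.0102,0,0,1,0.0072,0.0102,0,0]'

```text
time_s: 9.2
ee_pos: [0.4589, -0.2251, 0.2737]
eef_rot: [3.142, -0.0, 0.955]
force: [-0.9, -0.7, 0.2]
grip_width: 0.0007
```

```bash
python3 st.py h3
```

```text
9.2 [ 0.4589 -0.2251  0.2737] F [-0.9 -0.7  0.2] board x,y 0.0005591300754355032 -0.015343766952274069 Fy -1.0239524370062425 -0.10608724022844418
stop_top [284.4, 313.8] 0.62 board -0.0010739510225595483 0.0030866805145479586
clip_yellow [225.6, 317.9] 0.64 board 0.0008137927258310146 0.010926450493274877
clip_blue [151.2, 317.8] 0.79 board 0.0008331891411197606 0.05524858741403542
```

>>> arm_command --plan '[1,0.0015,0.002,0,0,1,0.0015,0.002,0,0]'

```text
time_s: 9.6
ee_pos: [0.4595, -0.2245, 0.2737]
eef_rot: [3.142, -0.0, 0.955]
force: [-1.9, 0.3, -0.2]
grip_width: 0.0005
```

```bash
python3 st.py h4
```

```text
9.6 [ 0.4595 -0.2245  0.2737] F [-1.9  0.3 -0.2] board x,y 0.0006507395308570887 -0.014443517562610406 Fy -0.8168075354950227 -0.1127074275187966
stop_top [286.8, 316.7] 0.91 board 0.00022069561290279655 0.002878032491125633
clip_yellow [226.2, 319.8] 0.74 board 0.00203469834270709 0.011439675215423235
clip_blue [149.9, 318.6] 0.82 board 0.001359199588674502 0.05687452624079754
```

>>> arm_command --plan '[1,0.0015,0.002,0,0,1,0.0015,0.002,0,0]'

```text
time_s: 10.0
ee_pos: [0.4601, -0.2236, 0.2736]
eef_rot: [-3.142, -0.0, 0.955]
force: [-1.7, 0.1, -0.3]
grip_width: 0.0005
```

```bash
python3 st.py h5
```

```text
10.0 [ 0.4601 -0.2236  0.2736] F [-1.7  0.1 -0.3] board x,y 0.0006446320547668523 -0.01344032390151486 Fy -0.9096536716611662 -0.10888877718777061
stop_top [285.2, 313.2] 0.6 board -0.0012451216645135274 0.004609849175926898
clip_yellow [227.1, 318.1] 0.8 board 0.001025525097075214 0.011862088827600268
clip_blue [151.3, 316.3] 0.67 board 5.7892012239778975e-05 0.05707529098375652
```

>>> arm_command --plan '[1,0.0015,0.002,0,0,1,0.0015,0.002,0,0]'

```text
time_s: 10.4
ee_pos: [0.4607, -0.2229, 0.2736]
eef_rot: [3.142, -0.0, 0.955]
force: [-1.0, -0.7, 0.1]
grip_width: 0.0001
```

```bash
python3 st.py h6
```

```text
10.4 [ 0.4607 -0.2229  0.2736] F [-1.  -0.7  0.1] board x,y 0.0006984033045373548 -0.012444681966158607 Fy -1.131782616287863 -0.11190462434510039
stop_top [281.4, 315.4] 0.86 board -0.0002467096032385738 0.007357877948629685
clip_yellow [228.9, 318.7] 0.6 board 0.0014458092455947543 0.011728614175570246
clip_blue [155.3, 317.3] 0.55 board 0.0006858637682139326 0.0558163939326674
```

>>> arm_command --plan '[1,0.0015,0.002,0,0,1,0.0015,0.002,0,0]'

```text
time_s: 10.8
ee_pos: [0.4613, -0.222, 0.2736]
eef_rot: [3.142, -0.0, 0.955]
force: [-0.4, 0.0, -0.5]
grip_width: 0.0006
```

```bash
python3 st.py h7
```

```text
10.8 [ 0.4613 -0.222   0.2736] F [-0.4  0.  -0.5] board x,y 0.0007228213534128176 -0.011438406280495037 Fy -0.20631014804330958 -0.11006853692029542
stop_top [283.3, 314.1] 0.87 board -0.0007725271748131791 0.007476660242009879
clip_yellow [233.6, 319.4] 0.79 board 0.001907322030080516 0.009734401276312447
clip_blue [160.6, 316.7] 0.62 board 0.0003632588653580108 0.053787960127295836
```

View pics/h7_wrist.png

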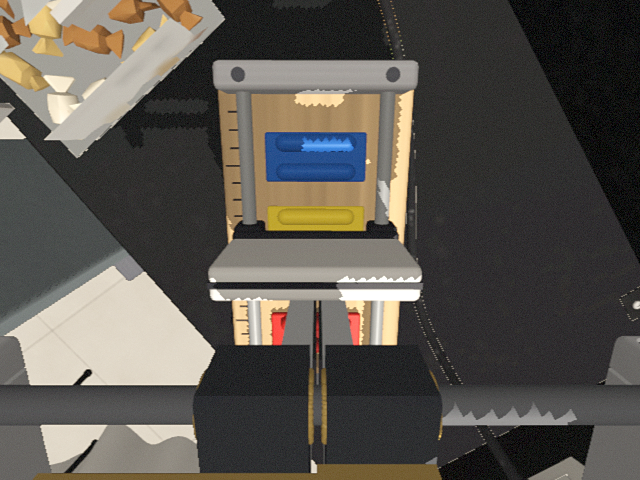

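>>> arm_command --plan '[1,0.0015,0.002,0,0,1,0.0015,0.002,0,0]'

```text
time_s: 11.2
ee_pos: [0.4619, -0.2212, 0.2736]
eef_rot: [3.142, -0.0, 0.955]
force: [0.0, -0.2, 0.4]
grip_width: 0.0002
```

```bash
python3 st.py i1
```

```text
11.2 [ 0.4619 -0.2212  0.2736] F [ 0.  -0.2  0.4] board x,y 0.0007446362854956909 -0.010422487277407001 Fy -0.18562150627062557 -0.10896539790705652
stop_top [274.4, 316.4] 0.8 board 0.00023617928183349344 0.012524498769187308
clip_yellow [233.7, 318.9] 0.79 board 0.0016085662452522103 0.010651535071929227
clip_blue [158.2, 317.1] 0.66 board 0.0006084263896448876 0.05613603192311413
```

>>> arm_command --plan '[1,0.0015,0.002,0,0,1,0.0015,0.002,0,0]'

```text
time_s: 11.6
ee_pos: [0.4625, -0.2204, 0.2736]
eef_rot: [-3.142, -0.0, 0.955]
force: [0.3, -0.5, 0.5]
grip_width: 0.0006
```

```bash
python3 st.py i2
```

```text
11.6 [ 0.4625 -0.2204  0.2736] F [ 0.3 -0.5  0.5] board x,y 0.0007717206250778581 -0.009441743247624305 Fy -0.29367384285213327 -0.11083472246937819
stop_top [273.5, 312.2] 0.75 board -0.0015285376945951424 0.013927279140176834
clip_yellow [234.0, 317.8] 0.93 board 0.0009454313031706306 0.011450204348132676
```

View pics/i2_wrist.png

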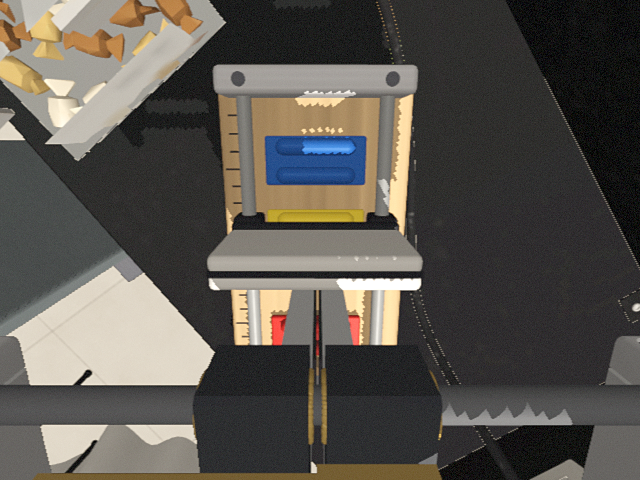

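The stop has jumped ahead of the fingers: its top line went from row 283 to 273 and the force fell away. I'll retract and then lift.

>>> arm_command --plan '[1,-0.014,-0.02,0,0,1,-0.029,-0.041,0,0,1,-0.029,-0.041,0,0,1,-0.029,-0.041,0.1,0,1,-0.029,-0.041,0.2,0,1,-0.029,-0.041,0.3,0,1,-0.1,-0.1,0.4,0,1,-0.1,-0.12,0.45,0,1,-0.1,-0.12,0.45,0,1,-0.1,-0.12,0.45,0]'

```text
time_s: 12.8
ee_pos: [0.4223, -0.2686, 0.4532]
eef_rot: [-3.141, -0.0, 0.954]
force: [-0.8, -0.4, -1.0]
grip_width: 0.0006
```

```bash
python3 st.py j; python3 - <<'E'
from h import *
from fit import toW,sg
p=np.load('pose.npy'); pp=tuple(np.load('pp_j.npz').values())
im=cv2.imread('pics/j_wrist.png'); ims=vision.camera('scene'); side=vision.camera('side')
def draw(im,c,pp):
    im=cv2.resize(im,None,fx=4,fy=4,interpolation=cv2.INTER_CUBIC)
    def poly(W,col):
        q=((proj(c,toW(p,W),pp)+.5)*4*8).astype(np.int32); cv2.polylines(im,[q],True,col,1,cv2.LINE_AA,3)
    y=p[4]; poly([(sx*.046,y+sy*.008,.104) for sx,sy in sg],(255,0,255)); poly([(sx*.029,y+sy*.014,.033) for sx,sy in sg],(255,255,0)); return im
a=draw(im,'wrist',pp); q=(proj('wrist',toW(p,[(0,p[4],.1)]),pp)[0]*4).astype(int); 
cv2.imwrite('pics/k_w.png',a[max(0,q[1]-300):q[1]+300,max(0,q[0]-400):q[0]+400])
a=draw(ims,'scene',P('scene')); q=(proj('scene',toW(p,[(0,p[4],.1)]))[0]*4).astype(int); cv2.imwrite('pics/k_s.png',a[q[1]-200:q[1]+300,q[0]-250:q[0]+250])
a=draw(side,'side',P('side')); q=(proj('side',toW(p,[(0,p[4],.1)]))[0]*4).astype(int); cv2.imwrite('pics/k_d.png',a[q[1]-200:q[1]+300,q[0]-250:q[0]+250])
E
```

```text
12.8 [ 0.4223 -0.2686  0.4532] F [-0.8 -0.4 -1. ] board x,y -0.004354389175949177 -0.07195232912123888 Fy -0.7365989572547661 -0.15180777177844879
stop_top [127.0, 323.6] 0.8 board 0.00043907031484814035 0.013819425008406126
clip_blue [86.4, 325.1] 0.84 board 0.0029324400218470794 0.05360421427645814
```

View pics/k_w.png

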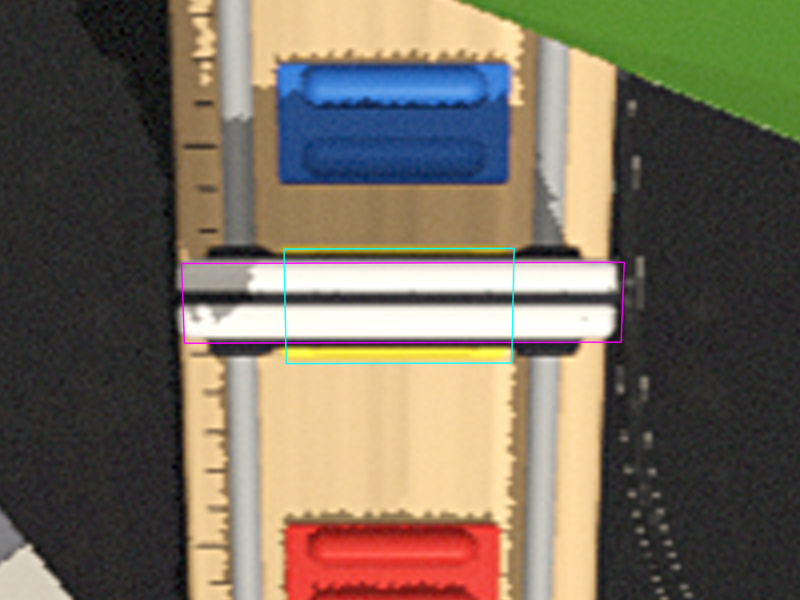

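View pics/k_s.png

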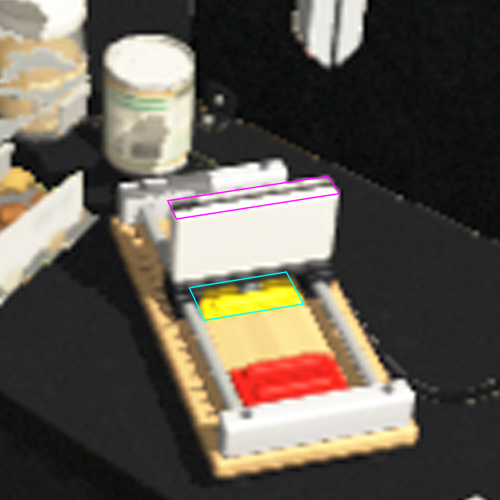

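View pics/k_d.png

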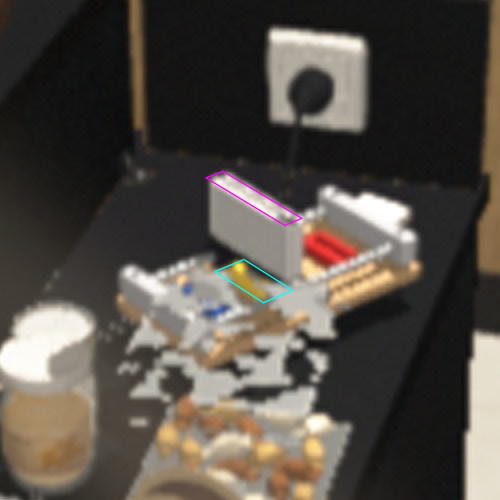

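>>> arm_command --plan '[1,-0.1,0.05,0,0,1,-0.2,0.1,0,0,1,-0.2,0.1,0,0,1,-0.2,0.1,0,0,1,-0.2,0.1,0,0]'

```text
time_s: 13.6
ee_pos: [0.3431, -0.2288, 0.4537]
eef_rot: [3.141, -0.0, 0.955]
force: [0.6, -0.6, 1.0]
grip_width: 0.0003
```

```bash
python3 st.py l; python3 -c "
from h import *
cv2.imwrite('pics/l_scene.png',vision.camera('scene'))"
```

```text
13.6 [ 0.3431 -0.2288  0.4537] F [ 0.6 -0.6  1. ] board x,y -0.09202554979355826 -0.0850917117440801 Fy -0.09630327382162836 -0.09978232818310179
stop_top [109.6, 425.3] 0.98 board -0.002478557256606479 0.013996979811069583
clip_yellow [260.7, 438.3] 0.64 board 0.04483436302855107 -0.14395260653314304
```

View pics/l_scene.png

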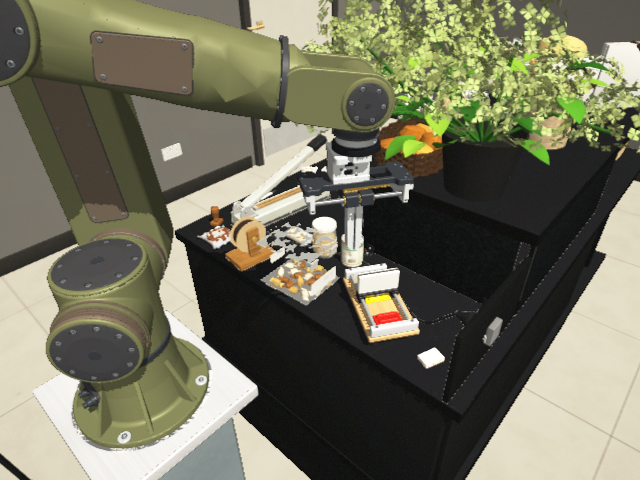

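View pics/l_wrist.png

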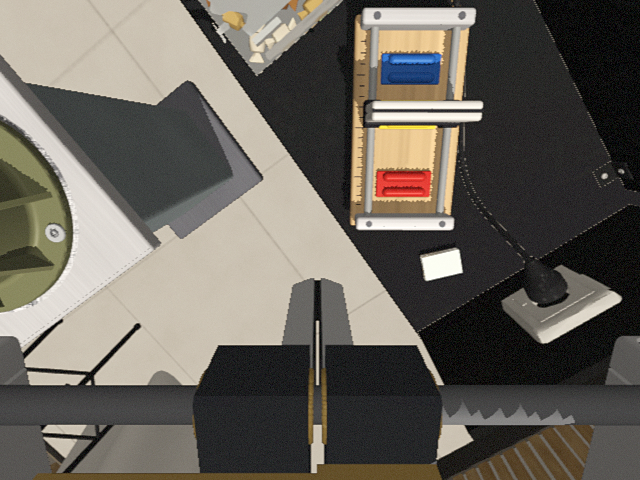

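The wrist view shows the hand clear of everything. The stop (row 110, column 425) sits over the yellow clip, between red and blue, so I'm handing in.

```bash
python3 -c "
from station import job
print(job.hand_in())"
```

```text
the job is handed in; nothing more can be done
None
```

I pushed the white stop about 39 mm along the board's +y with the closed fingertips until it clicked into the yellow clip's notch. I then backed off, lifted and moved the hand clear, and handed the job in at about 14 s. No verdict was reported.

- **Position:** at the end the network placed the stop at board y = 13.8–14.0 mm, and my fitted notch centre is 13.1 mm. Overlaying the notch position on the wrist, scene and side pictures agreed to about 1–2 mm, inside the 4 mm limit.
- **Click:** the stop jumped ahead of the fingers and the push force dropped to noise. The readings I took after each step never went above about 2 N, so the expected 5 N at the ridge was not seen, most likely because it fell between readings.
- **Bad or missing detections:** while the stop covered the yellow clip, the network's position for that clip varied by a few mm. In the second-to-last wrist picture it did not find the clip at all, and in the last one it reported it in a clearly wrong place. For the final check I relied on the earlier fit and the pictures instead.
- **Surroundings:** a plant leaf hung close to the camera after the lift, so I moved the hand further away before handing in. The bystanders I could see looked unmoved, but I did not measure their positions.

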